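Tighten the sunk nut of the vacuum pump with the long socket key

TASK

Take the T-handled socket key out of its stand, lower it down the deep bore of the pump housing and gently feel it onto the square nut at the bottom, then turn the nut clockwise until the tell-tale pin has sunk flush with its boss and the nut comes up against its stop; never push or wrench hard on the housing. Leave the key standing upright on the nut, let go of it, and leave the tell-tale pin and the instruments lying around alone.

Things in the scene. Friction and masses are not known exactly. Their poses are not given: they have to be found in the camera images.
- key_bar (a point): The T-handled socket key, plain steel, 0.25 kg, loose, standing upright in its stand: this point is the centre of its cross bar, where it is gripped. The bar is 90 mm along the point's own x, 14 mm wide along y and 20 mm high along z (up); a 12 mm round shaft runs down from its middle.
- key_mouth (a point): Centre of the open lower end of the key, 150 mm below the bar's centre on the key's axis. The socket is 33 mm across outside, with a square hole 21 x 21 mm and 18 mm deep whose sides are parallel and square to the bar.
- stand: Grey plastic block 74 x 74 x 50 mm on a 96 x 96 x 5 mm foot, fixed; origin at the centre of its underside on the bench. The key stands in its round blind hole: 35.5 mm wide, 42 mm deep, in the middle of the top.
- housing: Pump housing of plain aluminium, fixed; origin at the centre of its underside on the bench, z up. Base plate 120 (x) x 100 (y) x 12 mm with four bolts, upright round barrel 56 mm across, a short port on its side. All contact forces on housing and nut together, turning ones included, must stay under 120 N: a straight push of 120 N or roughly 1 N m of turning.
- bore_mouth (a point): Centre of the bore's mouth in the top of the barrel, 110 mm above the bench. The bore is straight down, round and 35 mm wide, flared to 43 mm over its top 6 mm.
- nut_top (a point): On the bore's axis, 33 mm above the bench: upper corners of the steel nut's square head, 18 x 18 mm, flat sides from 18 mm up, tapered tip to 36 mm. Its angle is unknown (these axes are the housing's): a key out of line rests with its mouth here; turned in line to about 8 degrees it drops 15 mm. Search with 3 to 8 N, counter-clockwise; a key biting on its corners may drag it back, 0.5 rad at most.
- bore_floor (a point): Floor of the bore, 12 mm above the bench, below the nut. Seated, the key turns the nut clockwise (from above) against 0.15 to 0.25 N m, through 0.7 to 1.2 rad, to a hard stop where the torque rises steeply (some 0.15 N m per 0.02 rad); 0.4 N m is tight. The key's play on the nut is about 0.18 rad each way.
- pin: Tell-tale pin, steel, 8 mm across, rising from an 18 mm round boss beside the barrel (37 mm along the housing's +y from its axis); origin at the centre of the pin's top. The boss's top is 108 mm above the bench. The nut moves the pin: proud by about 5 to 8 mm at the start, it sinks 6.7 mm per rad of clockwise turn and is flush with the boss's top when the nut is at its stop.
- chisel: Steel bone chisel 183 mm long, 13 mm wide, lying loose between stand and housing; a bystander.
- needle_holder: Needle holder 160 mm long with ring handles, loose; a bystander.
- retractor: Flat steel retractor 184 mm long, bent at both ends, loose; a bystander.
- rongeur: Bone nipper 181 mm long with two thick handles, one black, loose; a bystander.
There are look-alikes about, which are no part of the job. Of the things like the housing, leave any that is orange; of the rest the larger one is meant.

How it is judged:
On the way, in this order (a step that is already met when the one before it is completed fails the run):
1. the key's socket is seated over the nut at the bottom of the bore, the tell-tale pin still proud (z of key_mouth in the frame of housing below 0.023 m and horizontal distance between key_mouth and housing below 0.004 m and z of pin in the frame of housing above 0.11 m), for 0.2 s.
2. the nut is turned home with the key on it: the tell-tale pin is flush (z of key_mouth in the frame of housing below 0.023 m and horizontal distance between key_mouth and housing below 0.004 m and z of pin in the frame of housing below 0.109 m), for 0.2 s.
At the end, for the whole second after the job is handed in: The tell-tale pin is within 1 mm of flush with its boss, and the key stands upright on the nut (mouth under 23 mm above the bench, within 4 mm of the bore's axis, leaning under 0.15 rad), released (all of step 2 and angle between key_bar's own z axis and vertical below 0.15 rad); the robot touches nothing.
It fails at once if the housing or its nut is pushed or wrenched with contact forces of more than 120 N together (contact force between housing and anything else above 120 N).
It fails at once if the gripper pushes the tell-tale pin (contact force between the fingers and pin above 2 N).
It fails at once if a bystander is moved by more than 20 mm (distance of any of chisel, retractor, rongeur, needle_holder from where it was at the start of the episode above 0.02 m).
It also fails if it takes over 72 s, if anything falls off the work surface, if the arm or the gripper's body presses on something with over 40 N, if the wrist force passes 120 N, or if a joint passes its speed limit or range.

ROBOT

A 7-joint arm with a two-finger parallel gripper is mounted at the origin on a cart in front of the work surface, level with it; the furniture and walls round the work are solid. World frame = base frame: x ahead of the robot, y to its left, z up, the work surface at z = 0. Lengths are in m, angles in rad, forces in N, time in s.
With the tool pointing down it reaches from about 0.4 to 0.875 m from the base axis. Payload 4.4 kg.
Tool frame: the origin (TCP) lies on the centre line of the jaws, within the pads' length; the fingertips stand 22 mm ahead of it and the grasp point (between the pads) lies 3 mm ahead of it; z points along the fingers, y is the line along which they close (so a half turn about z gives the same grasp; the last joint's range is limited). The gripper opens to 85 mm and grips with 20 to 120 N. Pads are 22 mm wide; open, the fingers measure 114 mm over their backs; the gripper's body (76 mm by 85 mm) begins 54 mm behind the grasp point. The pads swing forward as they close: fully open they stand 13 mm farther back than shut.
Start: joints at [1.131, 0.628, 0.038, 1.517, -0.027, 0.996, -0.02], TCP at [0.237, -0.605, 0.218] pointing down, gripper open.
Joint ranges: [-3.06, 3.06], [-0.37, 2.12], [-1.25, 1.32], [0.18, 2.47], [-1.1, 4.24], [0.23, 1.98], [-2.94, 2.94]. Speed limits (rad/s): [2.57, 2.57, 3.14, 3.14, 3.14, 3.14, 3.14].

INTERFACE

Orientations are given as a unit quaternion [w, x, y, z].
In Python, from cell import get_state, snapshot, camera_model, finish_job, boxes_of, silhouettes gives the robot as it stands.
- The arm moves only by the tool step_arm, never from a script. Its argument "commands" is text: rows parted by semicolons, each of 4 numbers parted by spaces: the shift along the world's x, y, z in cm, then the turn about the world's z in degrees. In form: tx ty tz roll; .... A call has 1 to 5 rows; each row is the pose to reach, as a shift and turn from the pose commanded when the call began; what a row does not reach only later rows make up. A row lasts 1/8 s, in which the tool goes at most 62.5 mm and 10.7 degrees, less where a joint would pass 70% of its speed; a pose out of reach is approached as far as the arm can. A call with a gripper value outside its range is refused whole. "claw" is the opening, from 0 (shut) to 1 (fully open), set as the call begins (left out, the last holds). The fingers move at their own pace and stop on an object; the grip force is fixed at half the most. Time passes only in rows, so rows that repeat a pose let the fingers close. It gives the time, the measured TCP pose, the force, the opening and the grip force at its end, in the units of the state.
- get_state(): the state, without advancing time (a new reading comes with each control period).
- snapshot(name): name is "side" or "top"; returns the picture (480x640x3 uint8, red, green, blue); there is no depth.
- camera_model(name): a dict with "K" (3x3 intrinsics, pixels), "cam_to_world" (4x4, takes a point from camera to world coordinates). Camera axes: x right, y down, z forward; pixel columns grow to the right and rows downward; lengths in m; the calibration is good to about 2 mm. A picture is of the moment at which its call begins. camera_model takes no time and is no camera call.
- finish_job(): hands the job in; it is judged then, once.
Trained networks look in the newest picture that a camera, given by its name, has taken for a name from the list of things; names that differ only in an ending like _2 or _b are one class to them, and where a whole thing is asked for, a point or a joint stands for the part that bears it (a point fixed in the world has none). Each returns a list of dicts, best first, with "score" (0 to 1); they miss things now and then, are a little off and sometimes report something else, mostly with a low value. They report only what shows in the picture. A call takes as long as a camera call. They do not tell look-alikes from the thing itself.
- boxes_of(camera, label): "xyz" ([x, y, z] in m, in world coordinates, good to about 4 mm: the middle of the surface that is visible of it).
- silhouettes(camera, label): "region" (480x640 bool, what is visible of it).
The state is a dict: "clock": time; "qpos": joint angles; "joint_vel": joint speeds; "joint_torque": joint torques, N m; "tcp_pos": TCP position; "orientation": TCP orientation; "ft_force": force on the tool from outside, world axes, zero at the start; "moment": the same for the moment, N m; "gripper_width": opening from 0.0 (shut) to 1.0 (fully open); "grip_force": force on a finger pad.
Only numpy, scipy, OpenCV 4.12 (cv2) and the standard library are available. Lean on these libraries where they do the work, as an engineer would, in place of code of your own. Each camera call takes 0.05 s, during which the arm holds its last target. There are 200 camera calls.

## Working session

There is one attempt and no reset: what is moved stays moved. The work goes in short steps, Python scripts to look and compute and a tool call to move; the robot and the scene stay as the last step left them, time stands still between calls to the robot, and variables do not carry over. Pictures are saved under pics/ and viewed, at most 10 in all, crops included, and the job is handed in when it is done.

Besides the shell and the picture viewer there is one more tool, called after "Call:" in YAML: its name, and indented under it one key for each argument. step_arm: Moves the arm, as the interface text tells. Its arguments: {"type":"object","properties":{"commands":{"type":"string"},"claw":{"type":"number"}},"required":["commands"]}

```bash
mkdir -p pics; cat > h.py <<'E'
import numpy as np, cv2
from cell import *
def proj(c,p):
    m=camera_model(c);T=np.linalg.inv(np.array(m["cam_to_world"]));q=T[:3,:3]@np.array(p)+T[:3,3];u=np.array(m["K"])@q;return u[:2]/u[2]
def ray(c,uv,z):
    m=camera_model(c);T=np.array(m["cam_to_world"]);d=T[:3,:3]@np.linalg.inv(np.array(m["K"]))@np.array([uv[0],uv[1],1.]);o=T[:3,3];return o+d*(z-o[2])/d[2]
def tri(a,ua,b,ub):
    A=[];B=[]
    for c,u in((a,ua),(b,ub)):
        m=camera_model(c);T=np.array(m["cam_to_world"]);d=T[:3,:3]@np.linalg.inv(np.array(m["K"]))@np.array([u[0],u[1],1.]);d/=np.linalg.norm(d);P=np.eye(3)-np.outer(d,d);A.append(P);B.append(P@T[:3,3])
    return np.linalg.solve(sum(A),sum(B))
def save(c,n,crop=None,s=1):
    im=snapshot(c)
    if crop:im=im[crop[1]:crop[3],crop[0]:crop[2]]
    cv2.imwrite('pics/'+n,cv2.resize(im,None,fx=s,fy=s,interpolation=cv2.INTER_CUBIC)[:,:,::-1])
E
python3 - <<'E'
from h import *
np.set_printoptions(precision=4,suppress=True)
for c in("top","side"):
    save(c,c+'1.png')
    print(c,np.array(camera_model(c)["cam_to_world"]),camera_model(c)["K"])
    for l in("key_bar","stand","housing","pin","chisel","needle_holder","retractor","rongeur"):
        for b in boxes_of(c,l):print(c,l,np.round(b["xyz"],3),round(b["score"],2),np.round(proj(c,b["xyz"])))
print(get_state())
E
```

```text
top [[-0.0139 -0.9853  0.1702  0.3098]
 [-0.9998  0.0108 -0.0192  0.1516]
 [ 0.0171 -0.1704 -0.9852  1.4237]
 [ 0.      0.      0.      1.    ]] [[581.578    0.     322.3377]
 [  0.     581.578  238.2325]
 [  0.       0.       1.    ]]
top key_bar [0.521 0.275 0.171] 0.68 [254. 241.]
top stand [0.514 0.273 0.05 ] 0.76 [260. 253.]
top housing [ 0.34  -0.055  0.004] 0.87 [398. 325.]
top housing [0.53  0.003 0.013] 0.81 [372. 247.]
top housing [ 0.332 -0.213  0.014] 0.77 [464. 327.]
top chisel [0.512 0.153 0.006] 0.67 [311. 255.]
top needle_holder [0.343 0.139 0.004] 0.68 [317. 325.]
top retractor [0.34  0.135 0.003] 0.52 [319. 326.]
top retractor [0.674 0.349 0.014] 0.46 [231. 191.]
top rongeur [0.528 0.492 0.011] 0.76 [172. 250.]
side [[-0.994  -0.0741  0.0807  0.41  ]
 [-0.1092  0.6138 -0.7819  1.1726]
 [ 0.0085 -0.786  -0.6182  0.9589]
 [ 0.      0.      0.      1.    ]] [[550.6867   0.     328.6097]
 [  0.     550.6867 243.8316]
 [  0.       0.       1.    ]]
side key_bar [0.524 0.284 0.156] 0.67 [318. 279.]
side stand [0.518 0.305 0.035] 0.73 [320. 325.]
side stand [0.523 0.283 0.
[... 312 characters left out ...]
9. 291.]
side needle_holder [0.343 0.141 0.005] 0.75 [396. 292.]
side retractor [0.675 0.378 0.012] 0.77 [246. 350.]
side rongeur [0.529 0.499 0.012] 0.6 [303. 402.]
{'clock': 0.9, 'qpos': array([ 1.1312,  0.6284,  0.0385,  1.5174, -0.027 ,  0.9963, -0.02  ]), 'joint_vel': array([-0.0006, -0.0024,  0.001 , -0.001 ,  0.001 , -0.0013, -0.0007]), 'joint_torque': array([  0.001 , -56.3251,   1.2255, -19.3783,   0.0109,   0.0014,
        -0.    ]), 'tcp_pos': array([ 0.2374, -0.6051,  0.2184]), 'orientation': array([0.    , 0.9826, 0.1858, 0.    ]), 'ft_force': array([-0.0272, -0.2369,  0.024 ]), 'moment': array([ 0.023 , -0.015 , -0.0256]), 'grip_force': 0.0, 'gripper_width': 1.0014820009803451}
```

View pics/top1.png

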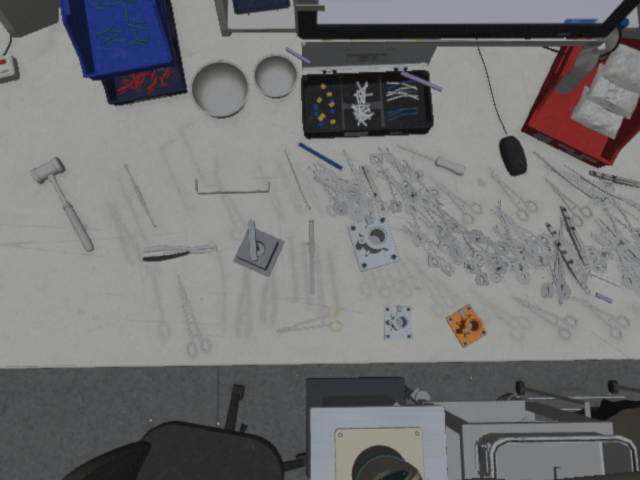

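View pics/side1.png

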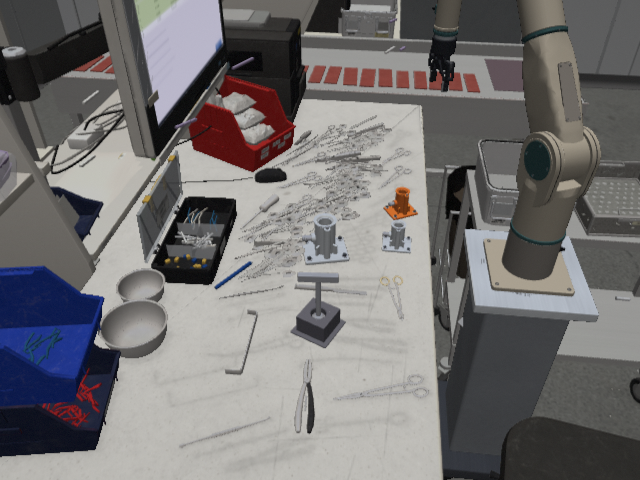

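Housing-like things: the big aluminium one at top (373,240), a small aluminium one at (398,322), and an orange one at (466,325). The one meant is (373,240), since it is not orange and is the larger of the rest. I'll confirm it in an enlarged crop.

```bash
python3 - <<'E'
from h import *
a=snapshot("top");b=snapshot("side")
A=cv2.resize(a[200:290,225:415],None,fx=4,fy=4,interpolation=cv2.INTER_CUBIC)[:, :760]
cv2.imwrite('pics/c1.png',A[:,:,::-1])
B=cv2.resize(b[205:355,285:415],None,fx=4,fy=4,interpolation=cv2.INTER_CUBIC)
cv2.imwrite('pics/c2.png',B[:,:,::-1])
for c in("top","side"):
  for l in("key_bar","stand","housing"):
    for r in silhouettes(c,l)[:3]:
        m=r["region"].astype(np.uint8);ys,xs=np.nonzero(m)
        print(c,l,round(r["score"],2),len(xs),xs.min(),xs.max(),ys.min(),ys.max(),cv2.minAreaRect(np.c_[xs,ys].astype(np.float32)))
E
```

```text
top key_bar 0.55 368 248 264 221 261 ((256.1929016113281, 240.70050048828125), (40.46832275390625, 14.676892280578613), 85.91438293457031)
top stand 0.84 1071 236 283 232 275 ((259.2241516113281, 251.3103485107422), (38.99801254272461, 38.210174560546875), 23.198591232299805)
top housing 0.6 1948 348 397 216 270 ((372.0497741699219, 241.3555908203125), (52.05918884277344, 40.802188873291016), 73.49563598632812)
top housing 0.59 912 384 411 305 339 ((397.5, 322.0), (34.0, 27.0), 90.0)
side key_bar 0.87 699 297 338 271 317 ((317.5, 294.0), (46.0, 41.0), 90.0)
side key_bar 0.25 1677 302 348 213 264 ((324.5027770996094, 238.052490234375), (50.509037017822266, 45.04291915893555), 86.98721313476562)
side stand 0.7 1587 292 344 298 347 ((318.6000671386719, 321.800048828125), (46.51021194458008, 42.93250274658203), 26.56505012512207)
side stand 0.24 675 296 338 271 317 ((316.3150939941406, 294.2528381347656), (42.17754364013672, 45.652523040771484), 2.4895529747009277)
side housing 0.81 1691 302 348 212 264 ((324.12872314453125, 237.78713989257812), (51.54292678833008, 44.279151916503906), 84.2894058227539)
side housing 0.67 723 382 410 219 252 ((396.0, 235.5), (33.0, 28.0), 90.0)
side housing 0.58 540 385 415 188 217 ((397.8953552246094, 203.4866180419922), (29.165220260620117, 27.32469940185547), 70.70995330810547)
```

View pics/c1.png

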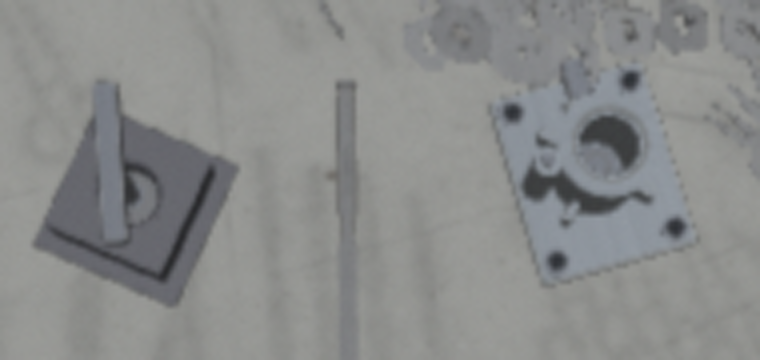

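View pics/c2.png

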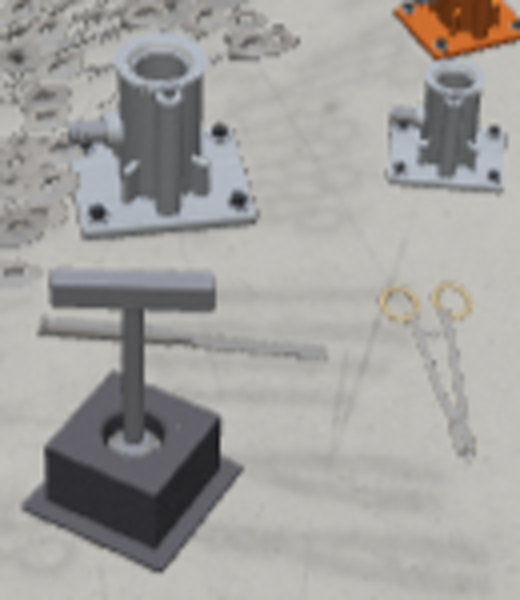

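The big aluminium housing (bore mouth at top ≈(377,236), side ≈(325,221)) is plainly larger than the grey one (side ≈(397,236)), so it is the one meant. The key stands at top ≈(253,240), side ≈(318,274). Next I'll triangulate and check with overlays.

```bash
cat > fit.py <<'E'
from h import *
np.set_printoptions(precision=4,suppress=True)
off={"top":(225,200),"side":(285,205)}
px=lambda c,u:np.array(u)/4-.375+off[c]
bt=tri("top",px("top",(111.5,161)),"side",px("side",(133,278)))
bm=tri("top",px("top",(608,147)),"side",px("side",(160,64)))
print("bar top",bt,"bore",bm)
for c,u in(("top",(608,147)),("side",(160,64))):print(c,ray(c,px(c,u),.11))
for c,u in(("top",(111.5,161)),("side",(133,278))):print(c,ray(c,px(c,u),bt[2]))
e=[ray("top",px("top",u),bt[2]) for u in((106.5,80),(117,241))];e2=[ray("side",px("side",u),bt[2]) for u in((51,276),(216,279))]
for q in(e,e2):d=q[0]-q[1];print("bar dir",np.degrees(np.arctan2(d[1],d[0])),np.linalg.norm(d),(q[0]+q[1])/2)
for n,u,v in(("pin",(548,155),(168,93)),):print(n,tri("top",px("top",u),"side",px("side",v)))
# base plate corners top
for u in((490,103),(647,68),(698,242),(548,288)):print(ray("top",px("top",u),.012))
E
python3 fit.py; cat > ov.py <<'E'
from h import *
import sys
def ov(n,polys):
    o=[]
    for c,(x,y,X,Y) in (("top",(225,200,415,290)),("side",(290,205,410,330))):
        im=snapshot(c)[y:Y,x:X];s=4
        im=cv2.resize(im,None,fx=s,fy=s,interpolation=cv2.INTER_CUBIC)
        for p in polys:
            q=np.array([(proj(c,v)-(x,y)+.5)*s for v in p]);cv2.polylines(im,[np.int32(q*16).reshape(-1,1,2)],True,(255,0,0),1,cv2.LINE_AA,4)
        cv2.imwrite(f'pics/{n}_{c}.png',im[:,:,::-1])
        o.append(im)
    return o
circ=lambda x,y,z,r:[(x+r*np.cos(t),y+r*np.sin(t),z) for t in np.linspace(0,6.28,40)]
def rect(x,y,z,a,b,th):
    C,S=np.cos(th),np.sin(th);return[(x+C*u-S*v,y+S*u+C*v,z) for u,v in((a,b),(-a,b),(-a,-b),(a,-b))]
E
```

```text
bar top [0.5248 0.2799 0.1671] bore [0.541 0.001 0.109]
top [0.5396 0.0011 0.11  ]
side [0.5419 0.002  0.11  ]
top [0.5248 0.2799 0.1671]
side [0.5248 0.2799 0.1671]
bar dir 4.038380141128172 0.08961965193054575 [0.5254 0.2798 0.1671]
bar dir 5.2470264644091165 0.08970429914160753 [0.5246 0.2794 0.1671]
pin [0.5339 0.036  0.1122]
[0.5852 0.0622 0.012 ]
[ 0.6063 -0.0359  0.012 ]
[ 0.497  -0.0636  0.012 ]
[0.4698 0.0292 0.012 ]
```

```bash
python3 - <<'E'
from ov import *
bx,by=.5405,.001; th=np.radians(15.5);px_,py_=bx-.037*np.sin(th),by+.037*np.cos(th)
k=np.radians(4.7)
o=ov('o1',[circ(bx,by,.11,.028),circ(bx,by,.11,.0215),rect(bx,by,.012,.06,.05,th),circ(px_,py_,.108,.009),rect(.525,.2797,.1675,.045,.007,k),rect(.525,.2797,.1475,.045,.007,k),circ(.525,.2797,.05,.01775)])
im=np.zeros((560,800,3),np.uint8)
a=o[0];b=o[1]
# zooms
A=cv2.resize(a[40:320,0:760],None,fx=1,fy=1);
im[:280,:760]=a[40:320]
im2=b[:, :480]
cv2.imwrite('pics/o1.png',np.vstack([a[:,:760],np.hstack([cv2.resize(im2,(230,240)),np.zeros((240,530,3),np.uint8)])])[:,:,::-1])
E
```

```text
(no output)
```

View pics/o1_top.png

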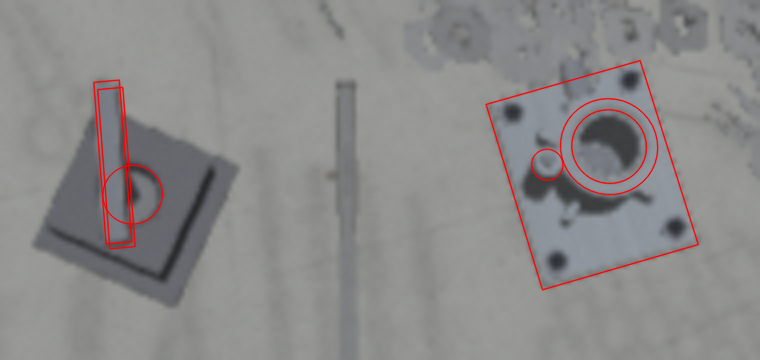

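View pics/o1_side.png

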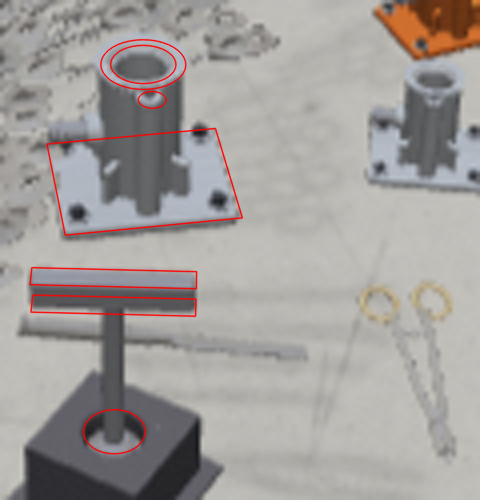

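Overlays agree within about 1 mm: key bar ≈(0.525, 0.280, 0.158) with yaw 4.7°, bore ≈(0.541, 0.001). Moving now.

Call:
step_arm:
  commands: "5 5 2 -4; 10 10 2 -8; 15 15 2 -12; 19 20 2 -16.7; 23 25 2 -16.7"
  claw: 1

```text
clock: 2.02
tcp_pos: [0.4498, -0.3768, 0.2386]
orientation: [0.0, 0.999, 0.041, 0.0]
ft_force: [0.3, 0.1, 0.1]
gripper_width: 1.001
grip_force: 0.0
```

Call:
step_arm:
  commands: "1 6 1 0; 2 12 1 0; 3 18 1 0; 4 24 1 0; 5 30 1 0"

```text
clock: 2.65
tcp_pos: [0.4988, -0.0764, 0.2488]
orientation: [0.0, 0.999, 0.041, 0.001]
ft_force: [0.6, -0.4, -0.0]
gripper_width: 0.998
grip_force: 0.0
```

Call:
step_arm:
  commands: "0 6 0 0; 0 12 0 0; 0 18 0 0; 0 24 0 0; 0 30 0 0"

```text
clock: 3.28
tcp_pos: [0.4984, 0.2236, 0.2487]
orientation: [-0.0, 0.999, 0.041, 0.0]
ft_force: [0.6, -0.6, 0.5]
gripper_width: 1.001
grip_force: 0.0
```

Call:
step_arm:
  commands: "0 2 0 0; 0.8 3.5 0 0; 0.8 3.5 0 0; 0.8 3.5 0 0"

```text
clock: 3.78
tcp_pos: [0.5069, 0.2544, 0.2483]
orientation: [0.001, 0.999, 0.04, -0.0]
ft_force: [0.5, 0.0, 0.3]
gripper_width: 1.003
grip_force: 0.0
```

```bash
python3 - <<'E'
from h import *
s=get_state();print(s["clock"],s["tcp_pos"],s["orientation"],s["qpos"],s["ft_force"],s["moment"])
E
```

```text
3.775 [0.50694304 0.25439638 0.24832414] [ 6.87766939e-04  9.99213534e-01  3.96463068e-02 -1.01079065e-04] [-0.52660437  0.47543326  0.0169409   1.71629931 -0.00813504  0.95073949
 -1.99829193] [0.51282979 0.04770983 0.33871931] [-0.00523166 -0.00023249 -0.02375446]
```

Call:
step_arm:
  commands: "1.8 2.6 0 0; 1.8 2.6 -3 0; 1.8 2.6 -6 0; 1.8 2.6 -8.7 0; 1.8 2.6 -8.7 0"

```text
clock: 4.4
tcp_pos: [0.5234, 0.2801, 0.1597]
orientation: [0.001, 0.999, 0.04, -0.002]
ft_force: [-0.5, 0.3, 0.3]
gripper_width: 1.001
grip_force: 0.0
```

```bash
python3 - <<'E'
from ov import *
s=get_state();print(s["clock"],s["tcp_pos"],s["orientation"])
a=snapshot("top")[205:285,225:305];b=snapshot("side")[225:345,270:390]
cv2.imwrite('pics/g.png',np.hstack([cv2.resize(a,(400,400),interpolation=2),cv2.resize(b,(400,400),interpolation=2)])[:,:,::-1])
E
```

```text
4.4 [0.52337018 0.28009404 0.15974044] [ 0.00147485  0.99919558  0.04002598 -0.0019857 ]
```

View pics/g.png

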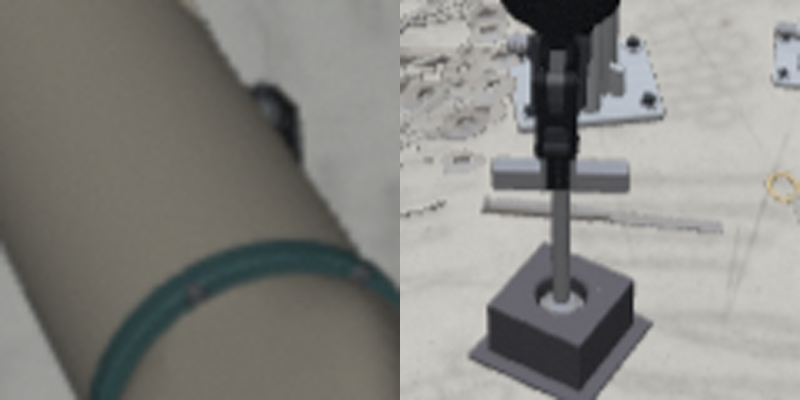

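The bar (side view x 490–630, centre 560) is between the fingers (centre ≈557), so the grasp is centred. Closing.

Call:
step_arm:
  commands: "0 0 0 0; 0 0 0 0; 0 0 0 0; 0 0 0 0; 0 0 0 0"
  claw: 0

```text
clock: 5.12
tcp_pos: [0.5244, 0.2827, 0.1614]
orientation: [0.0, 0.999, 0.041, 0.0]
ft_force: [-0.2, 0.3, 0.3]
gripper_width: -0.001
grip_force: 0.0
```

Call:
step_arm:
  commands: "0 0 0 0; 0 0 1 0; 0 0 2.5 0; 0 0 4.5 0"

```text
clock: 5.62
tcp_pos: [0.5245, 0.2827, 0.2077]
orientation: [-0.0, 0.999, 0.041, 0.0]
ft_force: [-0.3, 0.4, 0.3]
gripper_width: -0.003
grip_force: 0.0
```

```bash
python3 - <<'E'
from h import *
s=get_state();print(s["clock"],s["tcp_pos"],s["orientation"],s["ft_force"],s["moment"],s["grip_force"],s["gripper_width"])
E
```

```text
5.625 [0.5244919  0.2826807  0.20767769] [-4.18784190e-05  9.99152787e-01  4.11544001e-02  1.46310296e-04] [-0.26415501  0.42676391  0.26989937] [-0.02077863  0.04529957 -0.03275585] 0.0 -0.0032037119411869974
```

```bash
python3 - <<'E'
from ov import *
s=get_state()
b=snapshot("side")[200:350,240:400]
cv2.imwrite('pics/g2.png',cv2.resize(b,(640,600),interpolation=2)[:,:,::-1])
t=s["tcp_pos"];print((proj("side",t)-(240,200))*4,(proj("side",t-[0,0,.022])-(240,200))*4)
E
```

```text
[311.14710128 242.51608183] [311.29860185 273.93779706]
```

View pics/g2.png

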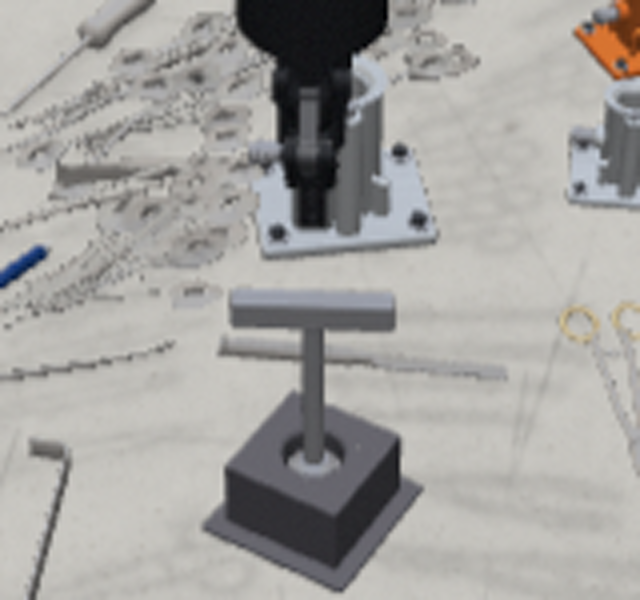

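```bash
python3 - <<'E'
from h import *
t=np.array([.2374,-.6051,.2184]);y=np.array([.365,-.931,0])
for s in(-.057,0,.057):
  for dz in(.0,-.009,-.022):print(s,dz,proj("side",t+s*y+[0,0,dz]))
im=cv2.imread('pics/side1.png').max(2)[55:110,420:470]
for r in im[::2]:print(''.join('#' if v<45 else '+' if v<80 else '.' for v in r))
print('now');t=get_state()["tcp_pos"]
for dy in(0,-.02,-.03):
  for dz in(-.022,0,.01):print(dy,dz,proj("side",t+[0,dy,dz]))
im=snapshot("side").max(2)[215:270,290:345]
for r in im:print(''.join('#' if v<60 else '+' if v<85 else '.' for v in r))
E
```

```text
-0.057 0.0 [443.72835864 101.66190127]
-0.057 -0.009 [443.34844672 104.2709589 ]
-0.057 -0.022 [442.80382173 108.01118897]
0 0.0 [436.54899654  94.76389606]
0 -0.009 [436.19971785  97.33258631]
0 -0.022 [435.69891844 101.01560104]
0.057 0.0 [429.69987448  88.1831889 ]
0.057 -0.009 [429.37884807  90.71242533]
0.057 -0.022 [428.91847911  94.3394849 ]
.........+#####################...................
.........+####################....................
........+###.+################....................
........+##.+##############+++....................
........+#####################+++##...............
........+######################+###...............
..........#####################+##................
..........+#####..+###############................
..........++#####..+###..#########................
..........+######...##########.###................
..........+######....+##.+####.+##................
..........######......+#######.###................
.........+######......+##########.................
..........###..........+#####.....................
......................++#####......
[... 3398 characters left out ...]
............................
..................###..................................
..................+++..................................
.......................................................
.......................................................
.......................................................
.......................................................
.......................................................
.......................................................
.......................................................
.......................................................
.......................................................
.......................................................
```

Two checks agree that the fingers missed over the top: the fingertip shows about 12 px (≈35 mm) higher in the side view than the reported TCP implies, and the jaws closed on nothing at bar height. I'll touch the bar top gently with the shut jaws to find the real height offset.

Call:
step_arm:
  commands: "0 -0.2 -2 0; 0 -0.2 -4 0; 0 -0.2 -4.4 0; 0 -0.2 -4.6 0; 0 -0.2 -4.6 0"

```text
clock: 6.35
tcp_pos: [0.5248, 0.2809, 0.161]
orientation: [-0.0, 0.999, 0.041, 0.0]
ft_force: [0.6, 0.4, -0.6]
gripper_width: 0.002
grip_force: 0.0
```

Call:
step_arm:
  commands: "0 0 -0.2 0; 0 0 -0.4 0; 0 0 -0.4 0"

```text
clock: 6.72
tcp_pos: [0.5243, 0.2806, 0.1563]
orientation: [0.0, 0.999, 0.041, -0.0]
ft_force: [-0.3, 0.1, 0.5]
gripper_width: -0.0
grip_force: 0.0
```

Call:
step_arm:
  commands: "0 0 -0.2 0; 0 0 -0.3 0; 0 0 -0.3 0"

```text
clock: 7.1
tcp_pos: [0.5257, 0.2814, 0.1552]
orientation: [-0.001, 0.999, 0.041, 0.002]
ft_force: [-1.4, -0.6, 9.8]
gripper_width: 0.0
grip_force: 4.9
```

Contact came at TCP z = 0.1555, where the bar top is 0.168, so reported z reads about 34 mm low for the fingertips. The grasp should be at TCP z ≈ 0.127.

Call:
step_arm:
  commands: "0 0 3 0; 0 0 3 0; 0 0 3 0; 0 0 3 0; 0 0 3 0"
  claw: 1

```text
clock: 7.72
tcp_pos: [0.524, 0.2804, 0.1827]
orientation: [0.0, 0.999, 0.041, -0.001]
ft_force: [-1.1, -1.3, 1.7]
gripper_width: 0.999
grip_force: 0.0
```

Call:
step_arm:
  commands: "0 0 -2 0; 0 0 -4 0; 0 0 -5 0; 0 0 -5.8 0; 0 0 -5.8 0"

```text
clock: 8.35
tcp_pos: [0.5243, 0.2806, 0.1251]
orientation: [0.0, 0.999, 0.041, -0.0]
ft_force: [-0.4, -1.1, 0.2]
gripper_width: 0.997
grip_force: 0.0
```

Call:
step_arm:
  commands: "0 0 0 0; 0 0 0 0; 0 0 0 0; 0 0 0 0; 0 0 0 0"
  claw: 0

```text
clock: 8.98
tcp_pos: [0.5246, 0.2811, 0.1257]
orientation: [-0.0, 0.999, 0.041, 0.0]
ft_force: [-0.8, 0.7, 1.7]
gripper_width: 0.151
grip_force: 58.7
```

Call:
step_arm:
  commands: "0 0 1 0; 0 0 3 0; 0 0 6 0; 0 0 10 0; 0 0 13.5 0"

```text
clock: 9.6
tcp_pos: [0.5241, 0.2802, 0.2618]
orientation: [0.0, 0.999, 0.041, -0.0]
ft_force: [0.6, 0.7, -3.1]
gripper_width: 0.153
grip_force: 58.7
```

Call:
step_arm:
  commands: "0.4 -5 0 4; 0.8 -10 0 8; 1.2 -15 0 12; 1.6 -20 0 15; 1.6 -24 0 15"

```text
clock: 10.22
tcp_pos: [0.54, 0.0378, 0.2605]
orientation: [0.0, 0.985, 0.17, -0.0]
ft_force: [0.2, 0.3, -3.1]
gripper_width: 0.153
grip_force: 58.8
```

```bash
python3 - <<'E'
from ov import *
s=get_state();print(s["clock"],s["tcp_pos"],s["orientation"],s["qpos"],s["ft_force"],s["moment"],s["gripper_width"])
a=snapshot("top")[190:290,330:430];b=snapshot("side")[160:300,260:400]
cv2.imwrite('pics/k.png',np.hstack([cv2.resize(a,(300,300),interpolation=2),np.zeros((300,0,3),np.uint8)])[:,:,::-1])
cv2.imwrite('pics/k.png',np.hstack([cv2.resize(a,(400,560),interpolation=2)[:, :200],cv2.resize(b,(560,560),interpolation=2)])[:,:,::-1])
E
```

```text
10.225 [0.53998799 0.0377561  0.26049206] [ 4.44735785e-04  9.85364357e-01  1.70460416e-01 -3.64091982e-04] [-0.10557769  0.42423302 -0.02408561  1.76753567  0.01331278  0.95066329
 -1.36347548] [ 0.24277639  0.31416639 -3.12637124] [ 0.00789434 -0.06572552 -0.01633151] 0.15317125468272705
```

View pics/k.png

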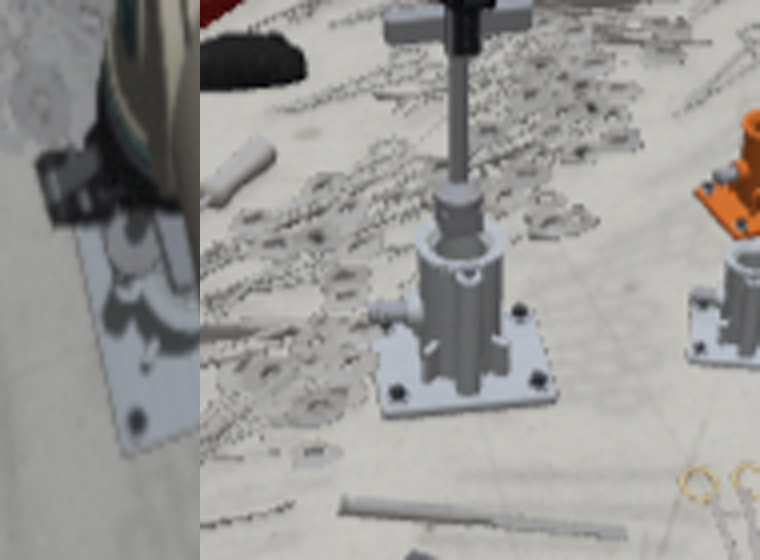

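The key is held upright and hangs behind and above the bore, with the socket at side ≈(324,210). I'll check it numerically against the model.

```bash
python3 - <<'E'
from ov import *
np.set_printoptions(precision=1,suppress=True)
im=cv2.imread('pics/k.png')  # crop
k=np.radians(19.7);x,y=.5403,.037
for z in(.3028,.2828):print(z,np.array([proj("side",v) for v in rect(x,y,z,.045,.007,k)]))
for z in(.29,.25,.20,.17,.1428):print(z,proj("side",(x,y,z)),"edges",proj("side",(x-.006,y,z))[0],proj("side",(x+.006,y,z))[0],proj("side",(x-.0165,y,z))[0],proj("side",(x+.0165,y,z))[0])
g=cv2.cvtColor(snapshot("side"),cv2.COLOR_RGB2GRAY)
print("bore",proj("side",(.541,.001,.11)))
np.set_printoptions(linewidth=250)
for r in(180,186,192,198,204,210):print(r,g[r,310:340])
for r in range(158,174,2):print(r,g[r,300:350])
print("front edge rows col310",g[150:180,310],"col 336",g[150:180,336])
E
```

```text
0.3028 [[305.9 166.7]
 [343.1 162.5]
 [341.6 159.6]
 [304.7 163.8]]
0.2828 [[306.  174.1]
 [342.9 169.8]
 [341.4 166.9]
 [304.9 171.1]]
0.29 [323.9 167.9] edges 326.4253979411822 321.42220099908207 330.80925757547607 317.05045369699275
0.25 [323.9 182.2] edges 326.32649767064896 321.41589834647317 330.62911200268957 317.12495224302063
0.2 [323.8 199.4] edges 326.2079037287073 321.4083404414208 330.4131003416182 317.2142904536216
0.17 [323.8 209.4] edges 326.13928710857414 321.4039674414928 330.2881221655892 317.26598266284975
0.1428 [323.7 218.2] edges 326.0786433371574 321.40010248955167 330.177667446901 317.31167006790895
bore [325.  220.4]
180 [161 174 169 173 170 151 155 154 143 163 158 154  91  87  87  83  82 154 160 148 134 121 121 173 125 132 164 157 127 131]
186 [139 175 188 158 162 176 167 179 179 180 179 181  96  87  88  83  81 145 160 133 151 137 165 171 163 179 153 161 160 158]
192 [188 187 186 188 189 191 192 179 184 184 189 189 101  86  86  85  98 142 149 146  99  97  98  96 129 144 151 166 177 179]
198 [145 162 175 171 177 177 177 176 189 190 190 191 100  86  87  84 10
[... 1529 characters left out ...]
 158 154 160]
170 [190 191 192 190 190 176  94  87  88  87  86  85  87  86  87  87  87  86  85  99  59  71  81  32  19  20  27  21  18  47 122 163 164 139 147 157 174 164 181 144 154 130 161 156 143 165 168 167 164 162]
172 [194 193 193 191 189 190 176 139 152 137 127 118 108 137 104 163 157 185 190 192 141  82  80  32  17  17  26  25  19  46 128 162 159 141 161 166 183 188 170 150 144 166 151 171 164 142 144 150 148 149]
front edge rows col310 [179 182 182 187 190 191 191 191 170 154 161 132 150 158 154 139 103  86  88  87  86  97 127 166 183 177 148 168 180 143] col 336 [ 98 124 134 166 151 158 136 100  92  94 138 154 145 106  85  88  85  84  83 145 174 178 183 158 161 148 164 180 184 152]
```

Call:
step_arm:
  commands: "0.1 -2 0 0; 0.1 -3.5 0 0; 0.1 -3.5 -1 0; 0.1 -3.5 -2.2 0; 0.1 -3.5 -2.2 0"

```text
clock: 11.0
tcp_pos: [0.5402, 0.0068, 0.2368]
orientation: [-0.001, 0.985, 0.172, -0.002]
ft_force: [0.0, 0.5, -4.0]
gripper_width: 0.155
grip_force: 58.9
```

Call:
step_arm:
  commands: "0 0 -0.4 0; 0 0 -0.8 0; 0 0 -1.2 0; 0 0 -1.2 0"

```text
clock: 11.5
tcp_pos: [0.5419, 0.0056, 0.2272]
orientation: [0.0, 0.985, 0.171, 0.001]
ft_force: [-1.9, -0.1, 3.2]
gripper_width: 0.154
grip_force: 60.0
```

```bash
cat > st.py <<'E'
from cell import *
import numpy as np
np.set_printoptions(precision=4,suppress=True)
s=get_state();print(s["clock"],s["tcp_pos"],s["ft_force"],s["moment"],s["gripper_width"],"q7",s["qpos"][6],"yaw",np.degrees(2*np.arctan2(s["orientation"][2],s["orientation"][1])))
E
python3 st.py
```

```text
11.5 [0.5419 0.0056 0.2272] [-1.8524 -0.1253  3.174 ] [0.0082 0.3795 0.0274] 0.15423112436149536 q7 -1.300783734771714 yaw 19.7094633232422
```

Call:
step_arm:
  commands: "0 0 0.4 0; -0.1 -0.35 0.4 0; -0.1 -0.35 0 0; -0.1 -0.35 -0.2 0; -0.1 -0.35 -0.2 0"

```text
clock: 12.12
tcp_pos: [0.5401, 0.0022, 0.2239]
orientation: [-0.0, 0.985, 0.171, -0.0]
ft_force: [-0.3, -0.9, -3.1]
gripper_width: 0.15
grip_force: 59.0
```

```bash
python3 st.py
```

```text
12.125 [0.5401 0.0022 0.2239] [-0.3123 -0.9438 -3.0863] [ 0.0307 -0.0331  0.0265] 0.15017287864795745 q7 -1.2943887749912297 yaw 19.721885685184258
```

Free and slightly lower. I'll go on down carefully.

Call:
step_arm:
  commands: "0 0 -0.3 0; 0 0 -0.6 0; 0 0 -0.6 0"

```text
clock: 12.5
tcp_pos: [0.5407, 0.0018, 0.2182]
orientation: [0.0, 0.985, 0.171, 0.0]
ft_force: [1.8, -2.3, -3.5]
gripper_width: 0.154
grip_force: 59.0
```

```bash
python3 st.py
```

```text
12.5 [0.5407 0.0018 0.2182] [ 1.8288 -2.3083 -3.4549] [-0.3819 -0.304   0.0097] 0.15429877164701075 q7 -1.2947409697212955 yaw 19.706094147869862
```

Call:
step_arm:
  commands: "0.06 -0.08 0 0; 0.06 -0.08 -0.3 0; 0.06 -0.08 -0.6 0; 0.06 -0.08 -0.6 0"

```text
clock: 13.0
tcp_pos: [0.5409, 0.0014, 0.212]
orientation: [-0.0, 0.985, 0.171, -0.0]
ft_force: [0.9, -0.2, -3.1]
gripper_width: 0.152
grip_force: 58.9
```

```bash
python3 st.py
```

```text
13.0 [0.5409 0.0014 0.212 ] [ 0.9107 -0.2343 -3.0966] [-0.1843 -0.2785 -0.0505] 0.1518598675395161 q7 -1.2934913958782244 yaw 19.716570961807218
```

Call:
step_arm:
  commands: "0.03 -0.03 -0.5 0; 0.03 -0.03 -1 0; 0.03 -0.03 -1.5 0; 0.03 -0.03 -2 0; 0.03 -0.03 -2 0"

```text
clock: 13.62
tcp_pos: [0.5411, 0.001, 0.1919]
orientation: [-0.0, 0.985, 0.171, -0.0]
ft_force: [1.0, -0.3, -3.8]
gripper_width: 0.152
grip_force: 58.9
```

```bash
python3 st.py
```

```text
13.625 [0.5411 0.001  0.1919] [ 0.9963 -0.2514 -3.8205] [-0.1353 -0.1718  0.0068] 0.15241510208935088 q7 -1.2941346316537259 yaw 19.714431091089697
```

Call:
step_arm:
  commands: "0.03 -0.02 -0.6 0; 0.03 -0.02 -1.2 0; 0.03 -0.02 -1.8 0; 0.03 -0.02 -2.4 0; 0.03 -0.02 -2.4 0"

```text
clock: 14.25
tcp_pos: [0.5414, 0.0009, 0.1678]
orientation: [-0.0, 0.985, 0.171, -0.0]
ft_force: [-0.8, 0.3, -2.9]
gripper_width: 0.148
grip_force: 59.0
```

Call:
step_arm:
  commands: "0 0 -0.4 0; 0 0 -0.8 0; 0 0 -1.1 0; 0 0 -1.1 0"

```text
clock: 14.75
tcp_pos: [0.5415, 0.0009, 0.1571]
orientation: [-0.0, 0.985, 0.171, -0.0]
ft_force: [-0.0, 0.5, -3.4]
gripper_width: 0.156
grip_force: 59.0
```

```bash
python3 st.py
```

```text
14.75 [0.5415 0.0009 0.1571] [-0.0223  0.4619 -3.3523] [-0.0076  0.0435  0.0189] 0.15624450236813658 q7 -1.2960213835736631 yaw 19.718361168745016
```

Centred, with near-zero forces. The nut contact is expected at about 0.151.

Call:
step_arm:
  commands: "0 0 -0.2 0; 0 0 -0.4 0; 0 0 -0.5 0; 0 0 -0.5 0"

```text
clock: 15.25
tcp_pos: [0.5416, 0.0009, 0.1523]
orientation: [-0.0, 0.985, 0.171, -0.0]
ft_force: [-0.1, 0.9, -2.8]
gripper_width: 0.152
grip_force: 59.0
```

Call:
step_arm:
  commands: "0 0 -0.1 0; 0 0 -0.15 0; 0 0 -0.15 0"

```text
clock: 15.62
tcp_pos: [0.5416, 0.0009, 0.1509]
orientation: [0.0, 0.985, 0.171, -0.0]
ft_force: [-0.2, -0.2, -3.5]
gripper_width: 0.156
grip_force: 59.0
```

```bash
python3 st.py
```

```text
15.625 [0.5416 0.0009 0.1509] [-0.1611 -0.1784 -3.5203] [ 0.0041 -0.0296 -0.0181] 0.15648514722534104 q7 -1.2965082491456321 yaw 19.716437117306587
```

Call:
step_arm:
  commands: "0 0 -0.1 0; 0 0 -0.2 0; 0 0 -0.2 0"

```text
clock: 16.0
tcp_pos: [0.5423, 0.001, 0.1502]
orientation: [0.0, 0.985, 0.171, 0.001]
ft_force: [-1.6, -0.5, 7.2]
gripper_width: 0.155
grip_force: 60.7
```

Call:
step_arm:
  commands: "0 0 -0.1 0; 0 0 -0.2 0; 0 0 -0.2 0"

```text
clock: 16.38
tcp_pos: [0.543, 0.0011, 0.1497]
orientation: [0.0, 0.985, 0.171, 0.002]
ft_force: [-2.8, 0.2, 17.9]
gripper_width: 0.151
grip_force: 62.3
```

Contact is at TCP z ≈ 0.150, matching the nut-top height. I'll ease off to about 6 N and search counter-clockwise.

Call:
step_arm:
  commands: "0 0 0.2 0; 0 0 0.2 4; 0 0 0.2 8; 0 0 0.2 8"

```text
clock: 16.88
tcp_pos: [0.5423, 0.0008, 0.15]
orientation: [0.0, 0.971, 0.24, 0.001]
ft_force: [-1.7, -0.5, 6.0]
gripper_width: 0.155
grip_force: 60.4
```

```bash
python3 st.py
```

```text
16.875 [0.5423 0.0008 0.15  ] [-1.7228 -0.4782  6.0015] [-0.0683  0.4777 -0.0181] 0.15538433171690497 q7 -1.1902198141876335 yaw 27.7384728402849
```

Call:
step_arm:
  commands: "0 0 0.03 4; 0 0 0.03 8; 0 0 0.03 12; 0 0 0.03 12"

```text
clock: 17.38
tcp_pos: [0.5418, 0.0005, 0.1491]
orientation: [0.0, 0.941, 0.339, 0.0]
ft_force: [0.5, -0.7, -3.2]
gripper_width: 0.156
grip_force: 59.1
```

Call:
step_arm:
  commands: "0 0 0 4; 0 0 0 8; 0 0 0 12; 0 0 0 12"

```text
clock: 17.88
tcp_pos: [0.5416, 0.0006, 0.149]
orientation: [-0.0, 0.9, 0.435, -0.0]
ft_force: [0.1, -0.7, -2.7]
gripper_width: 0.156
grip_force: 59.0
```

```bash
python3 st.py
```

```text
17.875 [0.5416 0.0006 0.149 ] [ 0.0746 -0.7383 -2.6942] [-0.2272 -0.1167  0.0068] 0.15648856098745226 q7 -0.8724035567301572 yaw 51.60128372896314
```

The force vanished at yaw ≈40°, so the key is in line there. I'll turn back slightly and lower.

Call:
step_arm:
  commands: "0 0 0 -6; 0 0 -0.15 -6; 0 0 -0.3 -6; 0 0 -0.3 -6"

```text
clock: 18.38
tcp_pos: [0.5415, 0.0008, 0.146]
orientation: [-0.0, 0.921, 0.389, -0.0]
ft_force: [0.8, -1.1, -3.1]
gripper_width: 0.15
grip_force: 59.0
```

```bash
python3 st.py
```

```text
18.375 [0.5415 0.0008 0.146 ] [ 0.8098 -1.0735 -3.1278] [-0.3471 -0.0482 -0.0485] 0.15037510908719987 q7 -0.9519093655404915 yaw 45.74436253990054
```

Dropping on freely. On down to seating (≈0.136).

Call:
step_arm:
  commands: "0.02 -0.03 -0.2 0; 0.02 -0.03 -0.4 0; 0.02 -0.03 -0.6 0; 0.02 -0.03 -0.6 0"

```text
clock: 18.88
tcp_pos: [0.5418, 0.0006, 0.14]
orientation: [-0.0, 0.921, 0.388, -0.0]
ft_force: [-0.6, -0.6, -3.4]
gripper_width: 0.149
grip_force: 59.0
```

```bash
python3 st.py
```

```text
18.875 [0.5418 0.0006 0.14  ] [-0.5712 -0.6151 -3.3812] [-0.2276  0.0111  0.0457] 0.14916966142024024 q7 -0.9538416764976722 yaw 45.715035227745844
```

Call:
step_arm:
  commands: "0 0 -0.15 0; 0 0 -0.3 0; 0 0 -0.4 0; 0 0 -0.4 0"

```text
clock: 19.38
tcp_pos: [0.5418, 0.0006, 0.1361]
orientation: [-0.0, 0.921, 0.388, -0.0]
ft_force: [-0.1, -0.7, -3.4]
gripper_width: 0.155
grip_force: 59.0
```

Call:
step_arm:
  commands: "0 0 -0.1 0; 0 0 -0.15 0; 0 0 -0.15 0"

```text
clock: 19.75
tcp_pos: [0.5422, 0.0006, 0.1356]
orientation: [0.0, 0.921, 0.388, 0.0]
ft_force: [-1.1, -0.3, 5.3]
gripper_width: 0.155
grip_force: 60.3
```

```bash
python3 st.py
```

```text
19.75 [0.5422 0.0006 0.1356] [-1.1071 -0.2744  5.3344] [-0.1892  0.4528 -0.0323] 0.1551910618808239 q7 -0.9557670136980824 yaw 45.71481235860834
```

Seated (mouth 14.5 mm below first contact). I'll relax the push a little and turn clockwise, watching the torque.

Call:
step_arm:
  commands: "0 0 0.1 0; 0 0 0.1 -3; 0 0 0.1 -6; 0 0 0.1 -9; 0 0 0.1 -12"

```text
clock: 20.38
tcp_pos: [0.542, 0.0001, 0.1357]
orientation: [0.0, 0.957, 0.289, 0.0]
ft_force: [-1.1, -1.1, -0.5]
gripper_width: 0.153
grip_force: 59.4
```

```bash
python3 st.py
```

```text
20.375 [0.542  0.0001 0.1357] [-1.11   -1.0617 -0.521 ] [-0.5216  0.0172  0.2358] 0.15266094197006158 q7 -1.1128741825165442 yaw 33.65463682465344
```

Call:
step_arm:
  commands: "0 -0.04 0 -3; 0 -0.04 0 -6; 0 -0.04 0 -9; 0 -0.04 0 -12; 0 -0.04 0 -15"

```text
clock: 21.0
tcp_pos: [0.5419, 0.0, 0.1357]
orientation: [0.0, 0.987, 0.162, 0.0]
ft_force: [-0.5, -0.6, 0.1]
gripper_width: 0.151
grip_force: 59.4
```

```bash
python3 st.py
```

```text
21.0 [0.5419 0.     0.1357] [-0.5115 -0.5833  0.0734] [-0.3143  0.0776  0.3152] 0.15099401394707998 q7 -1.3069227702249613 yaw 18.67919910617509
```

Call:
step_arm:
  commands: "0 -0.02 0 -2; 0 -0.02 0 -4; 0 -0.02 0 -6; 0 -0.02 0 -8; 0 -0.02 0 -10"

```text
clock: 21.62
tcp_pos: [0.5418, 0.0, 0.1357]
orientation: [-0.0, 0.997, 0.075, 0.0]
ft_force: [-1.0, -0.9, -0.7]
gripper_width: 0.152
grip_force: 59.4
```

```bash
python3 st.py
```

```text
21.625 [0.5418 0.     0.1357] [-0.9906 -0.8561 -0.7175] [-0.2943  0.1468  0.2338] 0.15154128537072786 q7 -1.4369322877732007 yaw 8.592627652093778
```

Call:
step_arm:
  commands: "0 0 0 -2; 0 0 0 -4; 0 0 0 -6; 0 0 0 -6"

```text
clock: 22.12
tcp_pos: [0.5418, 0.0, 0.1357]
orientation: [0.0, 1.0, 0.023, 0.0]
ft_force: [0.2, -0.7, -0.3]
gripper_width: 0.155
grip_force: 59.5
```

```bash
python3 st.py
```

```text
22.125 [0.5418 0.     0.1357] [ 0.2309 -0.7    -0.2901] [-0.1666  0.1784  0.1781] 0.15464608072454086 q7 -1.513285553431136 yaw 2.6796492545982074
```

Call:
step_arm:
  commands: "0 0 0 -1; 0 0 0 -2; 0 0 0 -3; 0 0 0 -4; 0 0 0 -4"

```text
clock: 22.75
tcp_pos: [0.5418, 0.0, 0.1357]
orientation: [-0.0, 1.0, -0.011, -0.0]
ft_force: [-0.8, -0.4, 0.8]
gripper_width: 0.155
grip_force: 59.5
```

```bash
python3 st.py
```

```text
22.75 [0.5418 0.     0.1357] [-0.7675 -0.3855  0.8425] [-0.1208  0.2402  0.1871] 0.1550498763432285 q7 -1.5647171793954695 yaw -1.3014717860290215
```

Call:
step_arm:
  commands: "0 0 0 -1; 0 0 0 -2; 0 0 0 -3; 0 0 0 -4; 0 0 0 -4"

```text
clock: 23.38
tcp_pos: [0.5418, 0.0, 0.1357]
orientation: [0.0, 0.999, -0.046, 0.0]
ft_force: [-2.0, -0.0, -0.4]
gripper_width: 0.153
grip_force: 59.5
```

```bash
python3 st.py
```

```text
23.375 [0.5418 0.     0.1357] [-1.9669 -0.0447 -0.4412] [-0.0685  0.2357  0.1413] 0.15296211849413596 q7 -1.6163827512560283 yaw -5.304310648515363
```

Call:
step_arm:
  commands: "0 0 0 -1; 0 0 0 -2; 0 0 0 -3; 0 0 0 -3"

```text
clock: 23.88
tcp_pos: [0.5418, 0.0, 0.1357]
orientation: [0.0, 0.997, -0.072, -0.0]
ft_force: [-0.1, 0.7, 0.3]
gripper_width: 0.15
grip_force: 59.5
```

```bash
python3 st.py
```

```text
23.875 [0.5418 0.     0.1357] [-0.0715  0.6705  0.3319] [-0.0394  0.3026  0.1646] 0.15015028732623437 q7 -1.6550164518638875 yaw -8.303982095545829
```

Call:
step_arm:
  commands: "0 0 0 -1; 0 0 0 -2; 0 0 0 -3; 0 0 0 -4; 0 0 0 -4"

```text
clock: 24.5
tcp_pos: [0.5418, 0.0, 0.1357]
orientation: [0.0, 0.994, -0.107, -0.0]
ft_force: [-1.0, -0.0, -0.8]
gripper_width: 0.153
grip_force: 59.5
```

```bash
python3 st.py
```

```text
24.5 [0.5418 0.     0.1357] [-0.9736 -0.0069 -0.809 ] [0.025  0.2433 0.2018] 0.15307523094581582 q7 -1.7065766757749654 yaw -12.302175385527777
```

Call:
step_arm:
  commands: "0 0 0 -1; 0 0 0 -2; 0 0 0 -3; 0 0 0 -3"

```text
clock: 25.0
tcp_pos: [0.5418, 0.0, 0.1357]
orientation: [0.0, 0.991, -0.133, -0.0]
ft_force: [-1.9, -0.2, 1.0]
gripper_width: 0.152
grip_force: 59.6
```

```bash
python3 st.py
```

```text
25.0 [0.5418 0.     0.1357] [-1.9084 -0.2127  0.9672] [0.0505 0.3457 0.2416] 0.15201612184444 q7 -1.7452592156031705 yaw -15.302752514556431
```

Call:
step_arm:
  commands: "0 0 0 -1; 0 0 0 -2; 0 0 0 -3; 0 0 0 -4; 0 0 0 -4"

```text
clock: 25.62
tcp_pos: [0.5418, 0.0, 0.1357]
orientation: [0.0, 0.986, -0.168, -0.0]
ft_force: [-1.0, 0.2, 0.4]
gripper_width: 0.154
grip_force: 59.6
```

```bash
python3 st.py
```

```text
25.625 [0.5418 0.     0.1357] [-0.9944  0.2422  0.4055] [0.0919 0.2811 0.2224] 0.15401514187824655 q7 -1.7968452819483363 yaw -19.309297463798842
```

Call:
step_arm:
  commands: "0 0 0 -1; 0 0 0 -2; 0 0 0 -3; 0 0 0 -3"

```text
clock: 26.12
tcp_pos: [0.5418, -0.0, 0.1357]
orientation: [0.0, 0.981, -0.193, -0.0]
ft_force: [-1.1, -0.2, 2.0]
gripper_width: 0.157
grip_force: 59.6
```

```bash
python3 st.py
```

```text
26.125 [ 0.5418 -0.      0.1357] [-1.0859 -0.2453  1.9725] [0.1554 0.3401 0.1989] 0.15738569034395192 q7 -1.8354155405602561 yaw -22.30843066345104
```

Call:
step_arm:
  commands: "0 0 0 -1; 0 0 0 -2; 0 0 0 -3; 0 0 0 -3"

```text
clock: 26.62
tcp_pos: [0.5418, 0.0, 0.1357]
orientation: [0.0, 0.976, -0.219, -0.0]
ft_force: [-1.3, 0.8, 0.6]
gripper_width: 0.149
grip_force: 59.6
```

```bash
python3 st.py
```

```text
26.625 [0.5418 0.     0.1357] [-1.2694  0.763   0.5587] [0.1514 0.2988 0.1796] 0.14923687788349926 q7 -1.8740204739928155 yaw -25.30249740760026
```

Call:
step_arm:
  commands: "0 0 0 -1; 0 0 0 -2; 0 0 0 -3; 0 0 0 -3"

```text
clock: 27.12
tcp_pos: [0.5418, 0.0, 0.1357]
orientation: [0.0, 0.97, -0.245, 0.0]
ft_force: [-1.0, 1.4, 0.7]
gripper_width: 0.153
grip_force: 59.6
```

```bash
python3 st.py
```

```text
27.125 [0.5418 0.     0.1357] [-1.0302  1.4257  0.6662] [0.2067 0.313  0.2452] 0.153136869930567 q7 -1.9126860540858812 yaw -28.3067438478848
```

Call:
step_arm:
  commands: "0 0 0 -1; 0 0 0 -2; 0 0 0 -3; 0 0 0 -3"

```text
clock: 27.62
tcp_pos: [0.5418, 0.0, 0.1357]
orientation: [0.0, 0.963, -0.27, 0.0]
ft_force: [-1.4, 1.1, 1.0]
gripper_width: 0.153
grip_force: 59.6
```

```bash
python3 st.py
```

```text
27.625 [0.5418 0.     0.1357] [-1.3705  1.0867  0.9878] [0.2974 0.306  0.2039] 0.15260932591625206 q7 -1.9512702673500426 yaw -31.302900983427936
```

Call:
step_arm:
  commands: "0 0 0 -1; 0 0 0 -2; 0 0 0 -3; 0 0 0 -3"

```text
clock: 28.12
tcp_pos: [0.5418, -0.0, 0.1357]
orientation: [0.0, 0.956, -0.295, 0.0]
ft_force: [-1.7, 0.9, 1.1]
gripper_width: 0.151
grip_force: 59.7
```

```bash
python3 st.py
```

```text
28.125 [ 0.5418 -0.      0.1357] [-1.6937  0.9121  1.1184] [0.2772 0.2915 0.4562] 0.1510799591401707 q7 -1.989658034323791 yaw -34.27329991543548
```

The torque jumped to 0.46 N m, which is the stop. One more degree to confirm it.

Call:
step_arm:
  commands: "0 0 0 -0.5; 0 0 0 -1; 0 0 0 -1; 0 0 0 -1"

```text
clock: 28.62
tcp_pos: [0.5418, -0.0, 0.1357]
orientation: [0.0, 0.953, -0.303, 0.0]
ft_force: [-0.5, 0.9, 0.6]
gripper_width: 0.155
grip_force: 59.7
```

```bash
python3 st.py
```

```text
28.625 [ 0.5418 -0.      0.1357] [-0.5163  0.8781  0.5749] [0.2875 0.364  0.5393] 0.15516592065099116 q7 -2.002516017222654 yaw -35.28296945231635
```

Hard stop confirmed. I'll relieve the torque, release, and rise.

Call:
step_arm:
  commands: "0 0 0 1; 0 0 0 2; 0 0 0 2; 0 0 0 2"

```text
clock: 29.12
tcp_pos: [0.5418, -0.0, 0.1357]
orientation: [-0.0, 0.958, -0.287, 0.0]
ft_force: [-1.3, 1.3, 0.4]
gripper_width: 0.155
grip_force: 59.5
```

Call:
step_arm:
  commands: "0 0 0 0; 0 0 0 0; 0 0 0 0; 0 0 0 0; 0 0 0 0"
  claw: 1

```text
clock: 29.75
tcp_pos: [0.5419, -0.0001, 0.1357]
orientation: [0.0, 0.958, -0.286, 0.0]
ft_force: [-0.4, -0.0, 0.5]
gripper_width: 0.998
grip_force: 0.0
```

Call:
step_arm:
  commands: "0 0 1 0; 0 0 3 0; 0 0 6 0; 0 0 10 0; 0 0 14 0"

```text
clock: 30.38
tcp_pos: [0.5417, -0.0001, 0.2776]
orientation: [-0.0, 0.958, -0.286, 0.0]
ft_force: [1.1, 0.6, 0.1]
gripper_width: 0.999
grip_force: 0.0
```

Call:
step_arm:
  commands: "0 -6 0 0; 0 -12 0 0; 0 -18 0 0; 0 -24 0 0; 0 -24 0 0"

```text
clock: 31.0
tcp_pos: [0.5399, -0.2472, 0.2766]
orientation: [0.002, 0.957, -0.291, 0.001]
ft_force: [0.0, 1.4, -0.3]
gripper_width: 1.0
grip_force: 0.0
```

```bash
python3 st.py; python3 - <<'E'
from ov import *
np.set_printoptions(linewidth=250,precision=1,suppress=True)
c=snapshot("side");cv2.imwrite('pics/end.png',cv2.resize(c[150:300,250:400],(600,600),interpolation=2)[:,:,::-1])
for l in("key_bar","pin","chisel","retractor","rongeur","needle_holder"):
  for b in boxes_of("side",l)[:2]:print(l,np.round(b["xyz"],3),round(b["score"],2))
k=np.radians(-34);x,y=.541,.001
print(np.array([proj("side",v) for v in rect(x,y,.178,.045,.007,k)]))
for r in silhouettes("side","key_bar")[:1]:
    ys,xs=np.nonzero(r["region"]);print(xs.min(),xs.max(),ys.min(),ys.max())
E
```

```text
31.0 [ 0.5399 -0.2472  0.2766] [ 0.0461  1.3775 -0.2888] [0.0492 0.0184 0.0143] 1.0003492079719707 q7 -1.6031161295291827 yaw -33.854162865018175
key_bar [0.5 0.  0.2] 0.73
key_bar [0.5 0.3 0. ] 0.24
chisel [0.5 0.2 0. ] 0.56
retractor [0.7 0.4 0. ] 0.76
rongeur [0.5 0.5 0. ] 0.62
rongeur [ 0.5 -0.   0.2] 0.61
needle_holder [0.3 0.1 0. ] 0.69
[[310.2 193.7]
 [336.9 206.5]
 [340.5 204.2]
 [313.8 191.5]]
311 339 192 224
```

View pics/end.png

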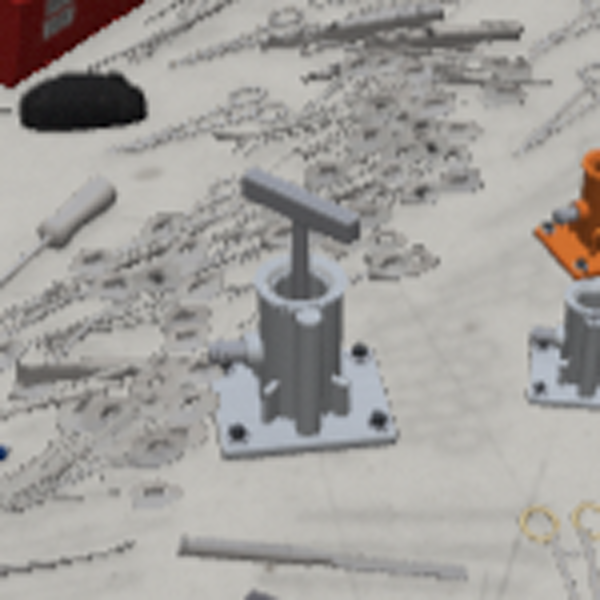

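The key stands upright in the bore (bar at (300,205)), the pin boss at (308,315) looks flat and flush, and the bystanders lie where they were. Handing in.

```bash
python3 -c "from cell import finish_job; print(finish_job())"
```

```text
the job is handed in; nothing more can be done
None
```

The job is handed in at about 31 s: the key stands released and upright on the nut, which I turned clockwise to its stop (about 0.54 N m at the end), and the tell-tale pin looks flush in the last picture; no verdict came back.

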